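# Fit the return spring to the dough sheeter's scraper carriage

### The arm

A 6-joint arm with a two-finger parallel gripper is mounted at the origin on the work surface. World frame = base frame: x ahead of the robot, y to its left, z up, the work surface at z = 0. Lengths are in m, angles in rad, forces in N, time in s.
With the tool pointing down it reaches from about 0.3 to 0.75 m from the base axis. Payload 8.5 kg.
Tool frame: the origin (TCP) lies midway between the tips of the shut fingers; the grasp point (between the pads) lies 19 mm behind it; z points along the fingers, y is the line along which they close (so a half turn about z gives the same grasp; the last joint's range is limited). The gripper opens to 85 mm and grips with 20 to 120 N. Pads are 22 mm wide; open, the fingers measure 114 mm over their backs; the gripper's body (76 mm by 85 mm) begins 54 mm behind the grasp point. The pads swing forward as they close: fully open they stand 13 mm farther back than shut.
Start: joints at [-1.532, 0.381, 1.297, -0, 1.464, -0.215], TCP at [0.138, -0.532, 0.231] pointing down, gripper open.
Joint ranges: [-3.11, 3.11], [-0.89, 2.33], [0.22, 2.48], [-1.42, 4.56], [0.17, 2.85], [-2.88, 2.88]. Speed limits (rad/s): [2.39, 2.39, 3.14, 3.14, 3.14, 3.14].

### API

Orientations are given as a unit quaternion [w, x, y, z].
In Python, from bench import robot gives the robot as it stands.
- The arm moves only by the tool play_rows, never from a script. Its argument "motion" is a list of rows, each a list of 7 numbers: the finger opening in m, from 0 to 0.0854, then the shift along the tool's x, y, z in m, then the turn, a rotation vector about the tool's x, y, z in degrees. In form: [[hand, tx, ty, tz, rx, ry, rz], ...]. A call has 1 to 8 rows; each row is the pose to reach, as a shift and turn from the pose commanded when the call began, along the tool's axes at that moment; what a row does not reach only later rows make up. A row lasts 1/12 s, in which the tool goes at most 41.7 mm and 7.16 degrees, less where a joint would pass 70% of its speed; a pose out of reach is approached as far as the arm can. A call with a gripper value outside its range is refused whole. The fingers move at their own pace and stop on an object; the grip force is fixed at half the most. Time passes only in rows, so rows that repeat a pose let the fingers close. It gives the time, the measured TCP pose, the force, the opening and the grip force at its end, in the units of the state.
- robot.get_obs(): the state, without advancing time (a new reading comes with each control period).
- robot.read_camera(name): name is "scene" or "top" or "wrist"; returns the picture (480x640x3 uint8, red, green, blue); there is no depth.
- robot.calibration(name): a dict with "K" (3x3 intrinsics, pixels), "position" and "attitude" of the camera in the world. Camera axes: x right, y down, z forward; pixel columns grow to the right and rows downward; lengths in m; the calibration is good to about 2 mm. A picture is of the moment at which its call begins: read the wrist's pose just before it. calibration takes no time and is no camera call; for the wrist camera it gives the pose at the moment of the call.
- robot.job_done(): hands the job in; it is judged then, once.
Trained networks look in the newest picture that a camera, given by its name, has taken for a name from the list of things; names that differ only in an ending like _2 or _b are one class to them, and where a whole thing is asked for, a point or a joint stands for the part that bears it (a point fixed in the world has none). Each returns a list of dicts, best first, with "p" (0 to 1); they miss things now and then, are a little off and sometimes report something else, mostly with a low value. They report only what shows in the picture. A call takes as long as a camera call. They do not tell look-alikes from the thing itself.
- robot.search_frame(camera, query): "centre" ([row, column] in pixels, amid what is visible of it).
- robot.trace(camera, query): "pixels" (480x640 bool, what is visible of it) and "centre" ([row, column] in pixels, amid what is visible of it).
The state is a dict: "clock": time; "joint_positions": joint angles; "joint_velocities": joint speeds; "effort": joint torques, N m; "position": TCP position; "tcp_rot": TCP orientation; "contact_force": force on the tool from outside, world axes, zero at the start; "torque": the same for the moment, N m; "width": opening from 0.0 (shut) to 1.0 (fully open); "grip_force": force on a finger pad.
Only numpy, scipy, OpenCV 4.12 (cv2) and the standard library are available. Lean on these libraries where they do the work, as an engineer would, in place of code of your own. Each camera call takes 0.05 s, during which the arm holds its last target. There are 200 camera calls.

### The job

The scraper carriage of the dough sheeter has been washed and needs its return spring back: take the spring with the red handle (not the blue or the yellow one), put the hook at its end down into the hole of the white block, then stretch the spring and lower its ring over the brass post. Push it down until the red handle stands on the carriage plate, and let go, so that the spring stays stretched between the hole and the post.

Things in the scene. Friction and masses are not known exactly. Their poses are not given: they have to be found in the camera images.
- red_spring: Spring with red handle, 0.15 kg, upright on handle foot and hook tip. Origin: foot plane, below ring centre; x from hook to ring, z up. Level wire ring: centre 14 mm above origin, 26 mm inside, 40 outside, 6 thick. Handle: block, x 24, y 28 (grip across), 60 mm tall from the foot, centre 36 mm behind ring (x -36). Coil behind it, 19 mm thick, 51 mm up. Blue and yellow springs are bystanders.
- red_hook (a point): Bottom tip of the red spring's hook: a straight 8 mm steel leg hanging from the coil's far end to the foot plane, 134 mm behind the ring's centre (x = -134 mm) when unstretched. Pulling the handle along the spring, hook held, stretches it by up to 55 mm: 1.3 N to start plus 130 N per metre. It does not bend.
- anchor_hole (a point): Centre of the hole's mouth in the white block (50 x 50 mm, level top 40 mm above the counter). Round vertical hole, 27 mm wide, 32 mm deep to the carriage plate. x points to the post, z up. Dark plate, fixed, 240 x 160 mm, top 8 mm above the counter. A white roller (end cheeks 44 mm high) lies parallel, its near edge 75 mm to the far side of the hole-to-post line.
- post_top (a point): Centre of the top of the upright brass post on the carriage plate: 10 mm in diameter, 24 mm tall above the plate (32 mm above the counter), 176 mm from the hole's centre along the hole's x. A thin 22 mm collar, 3 mm high, rings its foot.
Mind the look-alikes: they are no part of the job. What is shaped like the red_spring but purple is not meant.

How it is judged:
On the way:
1. the red spring's hook is in the hole of the white block, before the ring goes over the post (horizontal distance between red_hook and anchor_hole below 0.014 m and z of red_hook in the frame of anchor_hole below -0.003 m and not (horizontal distance between red_spring and post_top below 0.016 m and z of red_spring in the frame of post_top below -0.016 m)), for 0.1 s.
At the end, for the whole second after the job is handed in: The red spring's hook leg hangs at least 18 mm deep in the hole (within 14 mm of its axis), its ring is round the post (centre within 16 mm of the post's, the foot of the handle at most 8 mm above the plate), it is stretched by 14 mm or more, upright within 11 degrees, at rest and released (horizontal distance between red_hook and anchor_hole below 0.014 m and z of red_hook in the frame of anchor_hole below -0.018 m and horizontal distance between red_spring and post_top below 0.016 m and z of red_spring in the frame of post_top below -0.016 m and distance between red_spring and red_hook above 0.148 m and angle between red_spring's own z axis and vertical below 0.2 rad and linear speed of red_spring below 0.02 m/s); the robot touches nothing.
It also fails if it takes over 38 s, if anything falls off the work surface, if the arm or the gripper's body presses on something with over 40 N, if the wrist force passes 120 N, or if a joint passes its speed limit or range.

## Working session

There is one attempt and no reset: what is moved stays moved. The work goes in short steps, Python scripts to look and compute and a tool call to move; the robot and the scene stay as the last step left them, time stands still between calls to the robot, and variables do not carry over. Pictures are saved under pics/ and viewed, at most 10 in all, crops included, and the job is handed in when it is done.

Besides the shell and the picture viewer there is one more tool, called after "Emit:" as a command line: name --pt "numbers of a row" for each row, then --argument value for the rest. play_rows: Moves the arm, as the interface text tells. Its arguments: {"type":"object","properties":{"motion":{"type":"array","items":{"type":"array","items":{"type":"number"}}}},"required":["motion"]}

```bash
mkdir -p pics; cat > h.py <<'E'
import numpy as np, cv2
from bench import robot
from scipy.spatial.transform import Rotation as R
def q2R(q): return R.from_quat([q[1],q[2],q[3],q[0]]).as_matrix()
def cam(name):
    c=robot.calibration(name); A=np.array(c["attitude"],float)
    if A.shape!=(3,3): A=q2R(A.ravel())
    return np.array(c["K"]),np.array(c["position"]),A
def px2w(cal,rc,z):
    K,p,A=cal; d=A@np.linalg.inv(K)@np.array([rc[1],rc[0],1.]); return p+d*(z-p[2])/d[2]
def w2px(cal,P):
    K,p,A=cal; u=K@(A.T@(np.array(P)-p)); return u[1]/u[2],u[0]/u[2]
def save(n,im): cv2.imwrite(n,im[...,::-1])
def tool(Pw):  # world target for TCP -> shift in tool axes
    o=robot.get_obs(); return q2R(o["tcp_rot"]).T@(np.array(Pw)-o["position"])
E
python3 - <<'E'
from h import *
for n in("top","scene"):
    im=robot.read_camera(n); save(f"pics/{n}1.png",im); cal=cam(n); print(n,cal)
    for q in("red_spring","anchor_hole","post_top","red_hook"):
        for d in robot.search_frame(n,q)[:4]: print(q,np.round(d["centre"]),round(d["p"],2),np.round(px2w(cal,d["centre"],.035),3))
o=robot.get_obs();print(o["clock"],o["tcp_rot"])
E
```

```text
top (array([[600.10300801,   0.        , 337.23936578],
       [  0.        , 600.10300801, 239.97957772],
       [  0.        ,   0.        ,   1.        ]]), array([ 0.41644541, -0.04487223,  1.10768592]), array([[ 0.02643981, -0.9986869 ,  0.04387945],
       [-0.99950548, -0.02566309,  0.01817128],
       [-0.01702134, -0.04433819, -0.99887156]]))
red_spring [232. 446.] 0.79 [ 0.483 -0.219  0.035]
red_spring [314. 227.] 0.7 [0.326 0.168 0.035]
anchor_hole [169. 287.] 0.63 [0.589 0.068 0.035]
post_top [167. 286.] 0.65 [0.593 0.07  0.035]
red_hook [229. 483.] 0.75 [ 0.491 -0.284  0.035]
red_hook [278. 225.] 0.61 [0.391 0.173 0.035]
scene (array([[491.22809421,   0.        , 318.20681049],
       [  0.        , 491.22809421, 237.09873731],
       [  0.        ,   0.        ,   1.        ]]), array([ 0.81252179, -0.53273125,  0.81491209]), array([[ 0.8122137 ,  0.46670512, -0.3499932 ],
       [ 0.58319414, -0.63530373,  0.50623489],
       [ 0.01391043, -0.6152849 , -0.78818208]]))
red_spring [155. 317.] 0.82 [0.322 0.163 0.035]
red_spring [307. 267.] 0.76 [ 0.486 -0.217  0.035]
anchor_hole [245. 399.] 0.79 [0.607 0.047 0.035]
post_top [247. 398.] 0.95 [0.609 0.043 0.035]
red_hook [157. 344.] 0.66 [0.377 0.194 0.035]
red_hook [330. 247.] 0.61 [ 0.486 -0.274  0.035]
0.5 [-4.79827914e-05  9.91958527e-01  1.26563340e-01  9.84797264e-06]
```

View pics/top1.png

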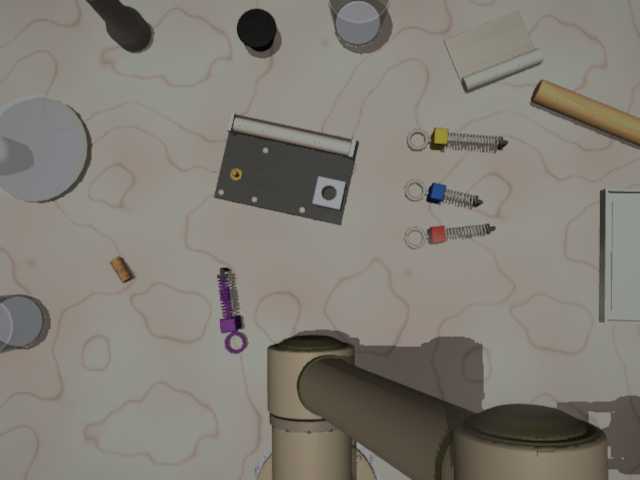

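View pics/scene1.png

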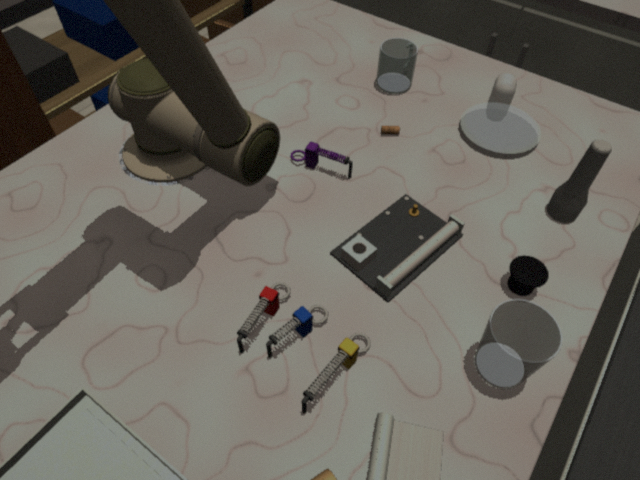

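The top view shows the red spring (ring at col 415 row 238, handle 437,234, hook 492,229), the hole at (329,192) and the brass post at (236,174). The scene view agrees, and the purple look-alike lies off to the left.

```bash
cat >> h.py <<'E'
def plan(hand_xy, ang, grasp_z):
    """print tool-axis shift and rz(deg) so tool y is across direction ang (tool x along +-ang); grasp point at z"""
    o=robot.get_obs(); M=q2R(o["tcp_rot"]); 
    a=np.arctan2(M[1,0],M[0,0]); d=(ang-a+np.pi/2)%np.pi-np.pi/2
    s=M.T@(np.array([*hand_xy,grasp_z-.019])-o["position"])
    print("pos",np.round(o["position"],4),"shift",np.round(s*1e3,1),"toolx deg",np.degrees(a),"rz(deg, tool z down)",-np.degrees(d),"joints",np.round(o["joint_positions"],2))
E
python3 - <<'E'
from h import *
im=cv2.imread("pics/top1.png"); cal=cam("top")
hsv=cv2.cvtColor(im,cv2.COLOR_BGR2HSV)
m=((hsv[...,0]<8)|(hsv[...,0]>172))&(hsv[...,1]>130)
m[:,:400]=0;m[:,470:]=0
r,c=np.nonzero(m);print(len(r),r.mean(),c.mean())
H=px2w(cal,(r.mean(),c.mean()),.055); ring=px2w(cal,(238,415),.014)
hook=px2w(cal,(229,490),.051)
hole=px2w(cal,(192,329),.040); post=px2w(cal,(174,236),.032)
print("H",H,"ring",ring,"hook",hook,"hole",hole,"post",post,np.linalg.norm(post[:2]-hole[:2]),np.linalg.norm(ring[:2]-H[:2]),np.linalg.norm(hook[:2]-ring[:2]))
a=np.arctan2(*(ring-hook)[1::-1]);b=np.arctan2(*(post-hole)[1::-1]);print(np.degrees([a,b]))
plan(H[:2],a,.2)
K,p,A=cam("wrist");o=robot.get_obs();print(p-o["position"],A@[0,0,1],K)
E
```

```text
143 231.7972027972028 438.041958041958
H [ 0.48157305 -0.20193633  0.055     ] ring [ 0.47173432 -0.16644124  0.014     ] hook [ 0.4890583  -0.29343403  0.051     ] hole [ 0.54880859 -0.00844959  0.04      ] post [0.57839838 0.16091789 0.032     ] 0.17193283050586022 0.036833432879106474 0.12816898119913808
[97.76816705 80.09001107]
pos [ 0.1381 -0.5323  0.2313] shift [ 415.4 -233.6   50.3] toolx deg 14.542091249283452 rz(deg, tool z down) -83.2260758011266 joints [-1.53  0.38  1.3   0.    1.46 -0.22]
[0.07316799 0.01957347 0.14162262] [-0.291835   -0.07532921 -0.95349769] [[358.67801683   0.         326.52654381]
 [  0.         358.67801683 237.26202433]
 [  0.           0.           1.        ]]
```

Emit:
play_rows --pt "0.06 35 0 0 0 0 -7" --pt "0.06 0.07 -0.04 0.01 0 0 -14"

```text
clock: 0.67
position: [0.1945, -0.4869, 0.2234]
tcp_rot: [0.002, 0.969, 0.248, 0.0]
contact_force: [1.0, 0.7, -0.9]
width: 0.745
grip_force: 0.0
```

My first row said 35, which the interface read as metres; the speed cap kept that harmless. Replanning in metres.

```bash
python3 - <<'E'
from h import *
plan((.4816,-.2019),np.radians(97.8),.2)
E
```

```text
pos [ 0.1945 -0.4869  0.2234] shift [ 388.8 -112.    41.6] toolx deg 28.74158279737176 rz(deg, tool z down) -69.05841720262823 joints [-1.42  0.34  1.39  0.    1.41 -0.35]
```

Emit:
play_rows --pt "0.06 0.039 -0.011 0 0 0 -7" --pt "0.06 0.078 -0.022 0.01 0 0 -14" --pt "0.06 0.117 -0.033 0.015 0 0 -21" --pt "0.06 0.156 -0.045 0.02 0 0 -28" --pt "0.06 0.195 -0.056 0.025 0 0 -35" --pt "0.06 0.234 -0.067 0.03 0 0 -42" --pt "0.06 0.273 -0.078 0.035 0 0 -49" --pt "0.06 0.312 -0.09 0.04 0 0 -56"

```text
clock: 1.33
position: [0.4252, -0.2541, 0.183]
tcp_rot: [0.0, 0.738, 0.675, -0.0]
contact_force: [0.0, -0.5, -1.2]
width: 0.702
grip_force: 0.0
```

```bash
python3 - <<'E'
from h import *
plan((.4816,-.2019),np.radians(97.8),.2)
E
```

```text
pos [ 0.4252 -0.2541  0.183 ] shift [57.  51.5  2. ] toolx deg 84.8794302588082 rz(deg, tool z down) -12.920569741191802 joints [-0.78  0.33  1.53 -0.    1.28 -0.69]
```

Emit:
play_rows --pt "0.06 0.03 0.026 0 0 0 -6.5" --pt "0.06 0.057 0.051 0 0 0 -12.9" --pt "0.06 0.057 0.051 0 0 0 -12.9"

```text
clock: 1.58
position: [0.4835, -0.1996, 0.1829]
tcp_rot: [0.0, 0.656, 0.755, 0.001]
contact_force: [-1.1, 0.6, 0.1]
width: 0.701
grip_force: 0.0
```

```bash
python3 - <<'E'
from h import *
cal=cam("wrist");im=robot.read_camera("wrist");save("pics/w1.png",im)
for q in("red_spring","red_hook"):
    for d in robot.search_frame("wrist",q)[:4]: print(q,np.round(d["centre"]),round(d["p"],2),np.round(px2w(cal,d["centre"],.03),3))
plan((.4816,-.2019),np.radians(97.8),.2)
for P in ((.4816,-.2019,.06),(.4768,-.166,.014)): print(w2px(cal,P))
E
```

```text
red_spring [235. 322.] 0.95 [ 0.48  -0.213  0.03 ]
red_hook [318. 320.] 0.56 [ 0.489 -0.293  0.03 ]
pos [ 0.4801 -0.2036  0.1829] shift [1.5 1.7 1.9] toolx deg 97.43630513740122 rz(deg, tool z down) -0.36369486259877354 joints [-0.63  0.37  1.46 -0.    1.31 -0.76]
(np.float64(232.34135085112743), np.float64(325.30245437872287))
(np.float64(176.77051396096869), np.float64(325.69791707933445))
```

View pics/w1.png

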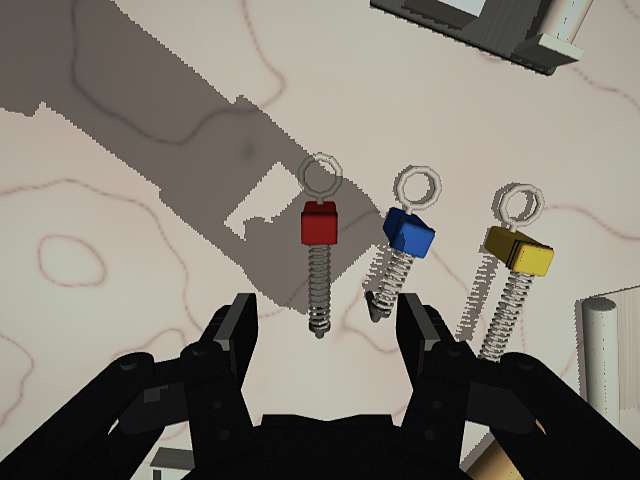

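The wrist view shows the red handle's top at about (row 227, col 319), its ring at (176,321) and the coil end at (332,320). The blue handle is close by on the right (410,232).

```bash
python3 - <<'E'
from h import *
cal=cam("wrist");im=robot.read_camera("wrist")
hsv=cv2.cvtColor(im,cv2.COLOR_RGB2HSV)
m=((hsv[...,0]<8)|(hsv[...,0]>172))&(hsv[...,1]>150)&(hsv[...,2]>60);m[:, :280]=0;m[:,360:]=0;m[:190]=0;m[260:]=0
r,c=np.nonzero(m);print(len(r),r.min(),r.max(),c.min(),c.max(),r.mean(),c.mean())
for v in (True,):
    for rr in range(r.min(),r.max()+1,5): cc=c[r==rr]; print(rr,cc.min(),cc.max(),im[rr,320])
t=px2w(cal,((r.max()+211)/2,c.mean()),.06); ring=px2w(cal,(176,321),.014); hk=px2w(cal,(332,320),.045)
print(t,ring,hk,np.degrees(np.arctan2(*(ring-hk)[1::-1])),np.linalg.norm((ring-t)[:2]))
plan(t[:2],np.arctan2(*(ring-hk)[1::-1]),.042)
p=px2w(cal,(185,410),.06);print(px2w(cal,(250,395),.06),px2w(cal,(210,385),.06))
E
```

```text
1295 198 240 306 342 220.46640926640927 323.87258687258685
198 313 336 [61  0  0]
203 309 338 [67 11 12]Traceback (most recent call last):
  File "<stdin>", line 7, in <module>
    return umr_minimum(a, axis, None, out, keepdims, initial, where)
ValueError: zero-size array to reduction operation minimum which has no identity
```

```bash
python3 - <<'E'
from h import *
cal=cam("wrist")
t=px2w(cal,(223.5,324),.06); ring=px2w(cal,(172,325.5),.014); hk=px2w(cal,(328,324.5),.045)
print(t,ring,hk,np.degrees(np.arctan2(*(ring-hk)[1::-1])),np.degrees(np.arctan2(*(ring-t)[1::-1])),np.linalg.norm((ring-t)[:2]))
plan(t[:2],np.arctan2(*(ring-hk)[1::-1]),.042)
for rc in((246,395),(208,385),(252,425)):print(px2w(cal,rc,.06))
E
```

```text
[ 0.47570727 -0.19971505  0.06      ] [ 0.47247186 -0.16663977  0.014     ] [ 0.48861588 -0.29915647  0.045     ] 96.94590447118352 95.58687469673906 0.03323315401683245
pos [ 0.4797 -0.2042  0.183 ] shift [  5.   -3.4 160. ] toolx deg 97.36334274803554 rz(deg, tool z down) 0.4174382768520144 joints [-0.63  0.37  1.46 -0.    1.31 -0.76]
[ 0.53286561 -0.21066754  0.06      ]
[ 0.5198025  -0.18182554  0.06      ]
[ 0.55708846 -0.21255334  0.06      ]
```

Emit:
play_rows --pt "0.046 0.003 -0.0023 0 0 0 0.4" --pt "0.046 0.003 -0.0023 0.03 0 0 0.4" --pt "0.046 0.003 -0.0023 0.065 0 0 0.4" --pt "0.046 0.003 -0.0023 0.1 0 0 0.4" --pt "0.046 0.003 -0.0023 0.13 0 0 0.4" --pt "0.046 0.003 -0.0023 0.15 0 0 0.4" --pt "0.046 0.003 -0.0023 0.157 0 0 0.4" --pt "0.046 0.003 -0.0023 0.157 0 0 0.4"

```text
clock: 2.45
position: [0.4764, -0.2013, 0.025]
tcp_rot: [-0.001, 0.663, 0.749, -0.0]
contact_force: [-0.3, 0.1, 0.4]
width: 0.54
grip_force: 0.0
```

Emit:
play_rows --pt "0.0 0 0 0 0 0 0" --pt "0.0 0 0 0 0 0 0" --pt "0.0 0 0 0 0 0 0" --pt "0.0 0 0 0 0 0 0" --pt "0.0 0 0 0 0 0 0"

```text
clock: 2.87
position: [0.4781, -0.2017, 0.0275]
tcp_rot: [0.002, 0.662, 0.749, -0.0]
contact_force: [-1.2, -0.7, 7.5]
width: 0.316
grip_force: 60.0
```

Emit:
play_rows --pt "0.0 0 0 -0.025 0 0 0" --pt "0.0 0 0 -0.06 0 0 0" --pt "0.0 0.01 0.007 -0.09 0 0 3" --pt "0.0 0.033 0.023 -0.115 0 0 8" --pt "0.0 0.055 0.04 -0.14 0 0 13" --pt "0.0 0.078 0.055 -0.16 0 0 17" --pt "0.0 0.093 0.065 -0.173 0 0 17" --pt "0.0 0.093 0.065 -0.173 0 0 17"

```text
clock: 3.53
position: [0.5324, -0.0982, 0.2024]
tcp_rot: [0.003, 0.765, 0.644, 0.002]
contact_force: [-0.3, -0.8, -2.3]
width: 0.32
grip_force: 59.7
```

Emit:
play_rows --pt "0 0 0 0 0 0 0" --pt "0 0 0 0 0 0 0"

```text
clock: 3.7
position: [0.5299, -0.101, 0.1984]
tcp_rot: [-0.001, 0.766, 0.643, -0.0]
contact_force: [-0.4, 0.2, -1.8]
width: 0.319
grip_force: 59.7
```

```bash
python3 - <<'E'
from h import *
import time
cal=cam("wrist");im=robot.read_camera("wrist");save("pics/w2.png",im);save("pics/t2.png",cv2.resize(robot.read_camera("top")[100:340,180:500],None,fx=2,fy=2))
for q in("anchor_hole","post_top"):
    for d in robot.search_frame("wrist",q)[:4]: print(q,np.round(d["centre"]),round(d["p"],2),np.round(px2w(cal,d["centre"],.04),3))
plan((.5657,.0881),np.radians(80.1),.2)
print(w2px(cal,(.5488,-.0084,.04)),w2px(cal,(.578,.161,.032)))
E
```

```text
anchor_hole [ 68. 364.] 0.87 [0.576 0.011 0.04 ]
post_top [ 68. 362.] 0.72 [0.576 0.01  0.04 ]
pos [ 0.5301 -0.1014  0.1983] shift [192.8   2.   17.4] toolx deg 79.97277015572156 rz(deg, tool z down) -0.12722984427843295 joints [-0.41  0.39  1.38 -0.    1.37 -0.23]
(np.float64(100.6279919351744), np.float64(331.94419530691914)) (np.float64(-176.85270788140372), np.float64(332.0335410610363))
```

View pics/w2.png

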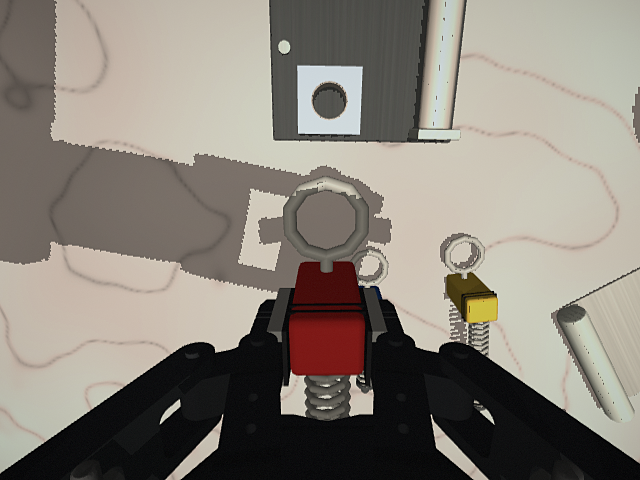

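The hole sits at (row 100, col 329), within 3 px of the prediction. The ring in hand is at (219,326), in line with the handle, so it was gripped straight.

```bash
python3 - <<'E'
from h import *
cal=cam("wrist"); o=robot.get_obs(); p=o["position"]
hole=px2w(cal,(100,329.5),.04); ring=px2w(cal,(219,326),p[2]-.0265+.014)
M=q2R(o["tcp_rot"]); print(hole, "ring in tool mm",M.T@(ring-p)*1e3,"hole in tool",M.T@(hole-p)*1e3)
# block edge direction
a=px2w(cal,(68,297),.04);b=px2w(cal,(133,298),.04);c=px2w(cal,(68,362),.04);d=px2w(cal,(133,360.5),.04)
print((a+b+c+d)/4,np.degrees(np.arctan2(*(a-b)[1::-1])),np.degrees(np.arctan2(*(c-d)[1::-1])))
hole2=px2w(cam("top"),(192,329),.04);print(hole2)
E
```

```text
[ 0.54727335 -0.00803776  0.04      ] ring in tool mm [36.8313625  -1.67415869 12.51183832] hole in tool [ 94.92277178   0.83333443 158.36585719]
[ 0.54700275 -0.00897893  0.04      ] 79.4864624809322 80.19500107341445
[ 0.54880859 -0.00844959  0.04      ]
```

View pics/t2.png

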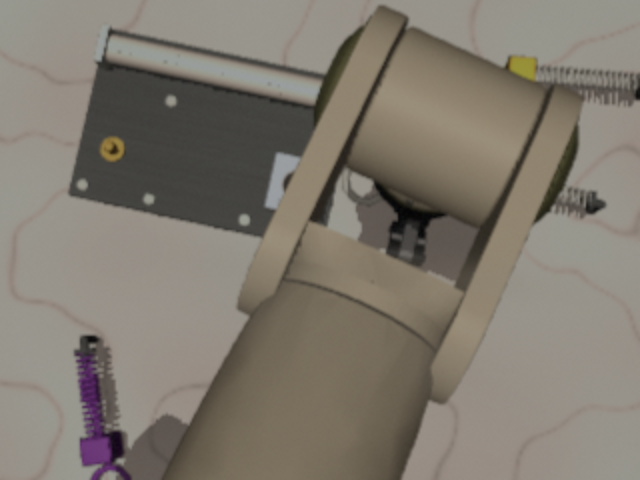

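The top view shows the plate unchanged, with the arm over the block. The wrist and top cameras agree on the hole to 2 mm, so I'm moving the hook over it.

Emit:
play_rows --pt "0 0.035 0 0 0 0 0" --pt "0 0.072 0 0.015 0 0 0" --pt "0 0.108 0 0.035 0 0 0" --pt "0 0.143 0.0005 0.055 0 0 0" --pt "0 0.172 0.0005 0.08 0 0 0" --pt "0 0.192 0.0005 0.105 0 0 0" --pt "0 0.192 0.0005 0.115 0 0 0" --pt "0 0.192 0.0005 0.115 0 0 0"

```text
clock: 4.57
position: [0.5629, 0.0885, 0.0812]
tcp_rot: [-0.002, 0.765, 0.644, -0.002]
contact_force: [0.1, -0.5, -2.4]
width: 0.318
grip_force: 59.5
```

Emit:
play_rows --pt "0 0 0 0 0 0 0" --pt "0 0 0 0 0 0 0"

```text
clock: 4.73
position: [0.565, 0.087, 0.0851]
tcp_rot: [0.001, 0.766, 0.642, 0.001]
contact_force: [0.7, 0.5, -0.6]
width: 0.319
grip_force: 59.5
```

```bash
python3 - <<'E'
from h import *
im=robot.read_camera("scene");cal=cam("scene")
c=cv2.resize(im[170:300,320:480],None,fx=4,fy=4,interpolation=cv2.INTER_CUBIC);save("pics/s3.png",c)
im=robot.read_camera("wrist");save("pics/w3.png",im)
for P in((.5475,-.0085,.04),(.5475,-.0085,.057)):
    r,k=w2px(cal,P);print((k-320)*4,(r-170)*4)
plan((.5645,.088),np.radians(80),.1)
for d in robot.search_frame("wrist","post_top")[:2]: print(d["centre"],d["p"])
print(w2px(cam("wrist"),(.578,.161,.032)))
E
```

```text
154.44515295081374 309.0729722337811
157.19780195177555 288.1338190012807
pos [0.565  0.0872 0.0853] shift [ 0.7 -0.6  4.3] toolx deg 79.95333800226378 rz(deg, tool z down) -0.04666199773622521 joints [-0.05  0.56  1.45 -0.    1.13  0.12]
[173.2, 398.3] 0.79
(np.float64(128.41220936286348), np.float64(329.2976882107392))
```

View pics/s3.png

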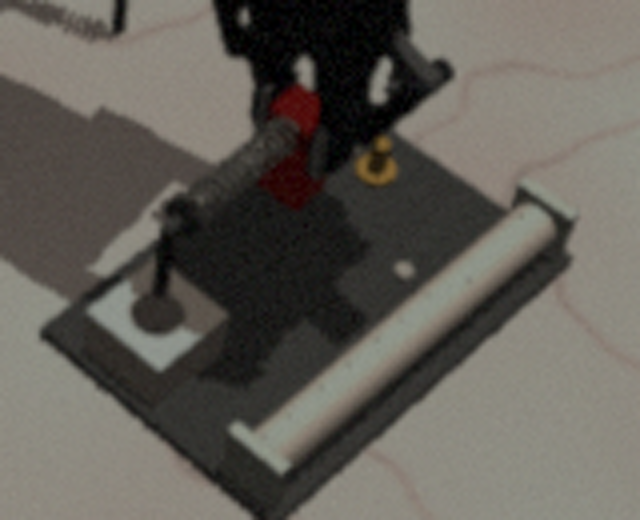

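View pics/w3.png

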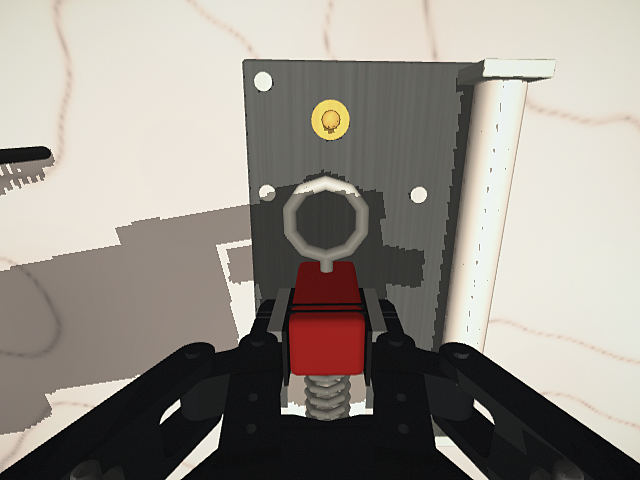

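The scene crop shows the hook tip just over the hole mouth (about 160,293). In the wrist view the brass post is at (row 120, col 331) and the ring at (219,326). Next I lower the hook about 31 mm.

Emit:
play_rows --pt "0 0 0 0.01 0 0 0" --pt "0 0 0 0.02 0 0 0" --pt "0 0 0 0.031 0 0 0" --pt "0 0 0 0.031 0 0 0" --pt "0 0 0 0.031 0 0 0"

```text
clock: 5.3
position: [0.5638, 0.0882, 0.0521]
tcp_rot: [-0.001, 0.766, 0.643, -0.001]
contact_force: [0.1, -0.8, -1.7]
width: 0.32
grip_force: 59.5
```

```bash
python3 - <<'E'
from h import *
cal=cam("wrist");im=robot.read_camera("wrist")
hsv=cv2.cvtColor(im,cv2.COLOR_RGB2HSV)
m=((abs(hsv[...,0].astype(int)-23)<8)&(hsv[...,1]>150)).astype(np.uint8);m[220:]=0
n,l,s,c=cv2.connectedComponentsWithStats(m); i=1+s[1:,4].argmax();print(s[i],c[i])
save("pics/w4.png",cv2.resize(im[40:280,220:440],None,fx=2,fy=2))
o=robot.get_obs();p=o["position"];M=q2R(o["tcp_rot"])
post=px2w(cal,c[i][::-1],.011);ring=px2w(cal,(219,326),p[2]-.0265+.014)
print(post,"post in tool",M.T@(post-p)*1e3,"ring",M.T@(ring-p)*1e3,p,o["contact_force"], "post by hole",np.array([.5475,-.0085])+.176*np.array([np.cos(1.397),np.sin(1.397)]))
E
```

```text
[324 109  23  29 246] [334.77642276 124.6300813 ]
[0.57958831 0.16330495 0.011     ] post in tool [76.62567022  2.11959885 41.74440759] ring [36.92418425 -2.08895434 12.49961404] [0.56426298 0.08820008 0.05274895] [ 0.11237041 -0.873241   -1.31416674] post by hole [0.5779344  0.16484863]
```

View pics/w4.png

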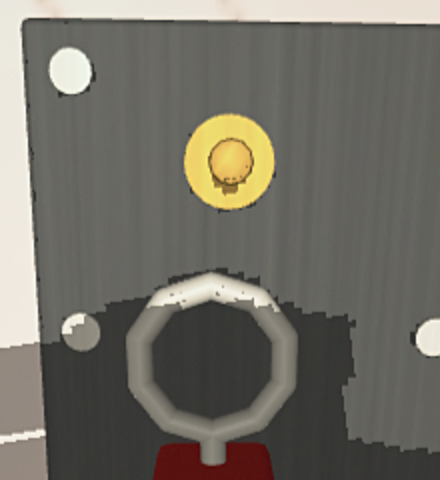

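Emit:
play_rows --pt "0 0.008 0.0005 0 0 0 0" --pt "0 0.016 0.001 0 0 0 0" --pt "0 0.024 0.0015 0 0 0 0" --pt "0 0.032 0.002 0 0 0 0" --pt "0 0.038 0.0025 0 0 0 0" --pt "0 0.042 0.003 0 0 0 0" --pt "0 0.042 0.003 0 0 0 0" --pt "0 0.042 0.003 0 0 0 0"

```text
clock: 6.02
position: [0.5739, 0.1295, 0.0528]
tcp_rot: [-0.0, 0.766, 0.643, -0.001]
contact_force: [-4.0, -5.4, -1.1]
width: 0.319
grip_force: 59.4
```

```bash
python3 - <<'E'
from h import *
cal=cam("wrist");im=robot.read_camera("wrist");sc=robot.read_camera("scene")
a=cv2.resize(im[140:340,240:420],(540,600),interpolation=cv2.INTER_CUBIC);b=cv2.resize(sc[205:265,345:371],(260,600),interpolation=cv2.INTER_CUBIC)
b=cv2.resize(sc[200:280,340:374],(255,600),interpolation=cv2.INTER_CUBIC)
save("pics/w5.png",np.hstack([a,b]))
o=robot.get_obs();p=o["position"];print(p,o["contact_force"],w2px(cal,(.579,.1652,.032)))
E
```

```text
[0.57386974 0.12931772 0.05278196] [-4.1885226  -3.7747895  -1.11890994] (np.float64(216.15969428796888), np.float64(327.32221029932464))
```

View pics/w5.png

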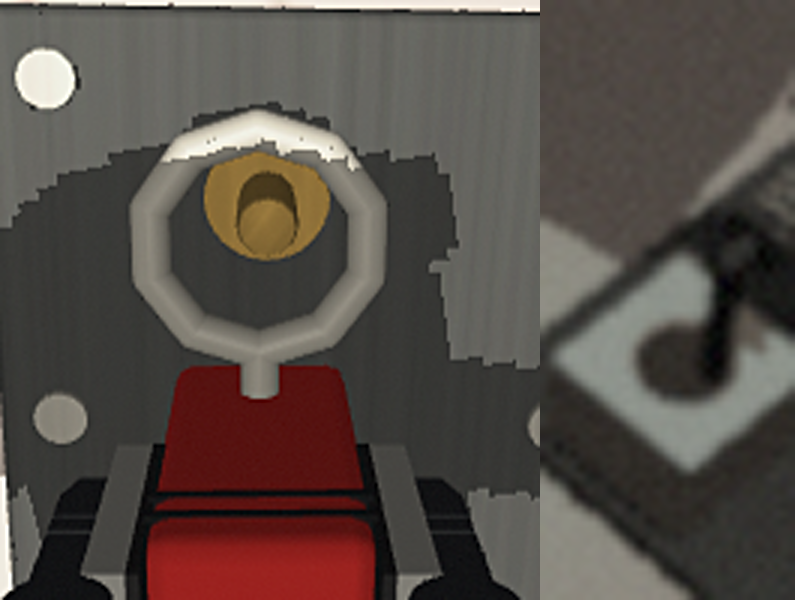

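The ring (crop 258,237) already encircles the post top (268,228). The hook is pulled against the near wall of the hole, and the pull reads about 5.6 N. Next step: lower to the plate.

Emit:
play_rows --pt "0 0 0.0015 0.003 0 0 0" --pt "0 0 0.0015 0.007 0 0 0" --pt "0 0 0.0015 0.011 0 0 0" --pt "0 0 0.0015 0.015 0 0 0" --pt "0 0 0.0015 0.017 0 0 0" --pt "0 0 0.0015 0.0185 0 0 0" --pt "0 0 0.0015 0.0185 0 0 0" --pt "0 0 0.0015 0.0185 0 0 0"

```text
clock: 6.78
position: [0.5757, 0.1288, 0.0356]
tcp_rot: [0.0, 0.766, 0.643, -0.001]
contact_force: [-6.4, -4.8, 8.8]
width: 0.317
grip_force: 60.7
```

Seated: about 10 N at the expected height. Opening the fingers and going up.

Emit:
play_rows --pt "0.035 0 0 0 0 0 0" --pt "0.06 0 0 0 0 0 0" --pt "0.06 0 0 0 0 0 0" --pt "0.06 0 0 0 0 0 0" --pt "0.06 0 0 -0.02 0 0 0" --pt "0.06 0 0 -0.05 0 0 0" --pt "0.06 0 0 -0.08 0 0 0" --pt "0.06 0 0 -0.12 0 0 0"

```text
clock: 7.45
position: [0.5752, 0.1291, 0.1542]
tcp_rot: [-0.001, 0.766, 0.643, -0.001]
contact_force: [1.1, -1.0, -0.3]
width: 0.703
grip_force: 0.0
```

Emit:
play_rows --pt "0.06 0 0 -0.02 0 0 0" --pt "0.06 0 0 -0.02 0 0 0" --pt "0.06 0 0 -0.02 0 0 0"

```text
clock: 7.7
position: [0.5763, 0.1291, 0.1753]
tcp_rot: [0.001, 0.766, 0.643, 0.001]
contact_force: [0.5, -0.6, -1.1]
width: 0.695
grip_force: 0.0
```

```bash
python3 - <<'E'
from h import *
im=robot.read_camera("wrist");sc=robot.read_camera("scene")
a=cv2.resize(im[130:380,220:420],(400,500));b=cv2.resize(sc[180:305,320:420],(400,500),interpolation=cv2.INTER_CUBIC)
save("pics/f.png",np.hstack([a,b]));o=robot.get_obs();print(o["clock"],o["position"],o["contact_force"],o["width"])
E
```

```text
7.8 [0.57547133 0.12894199 0.17316368] [0.49125521 0.22156795 0.10971015] 0.7007764800762817
```

View pics/f.png

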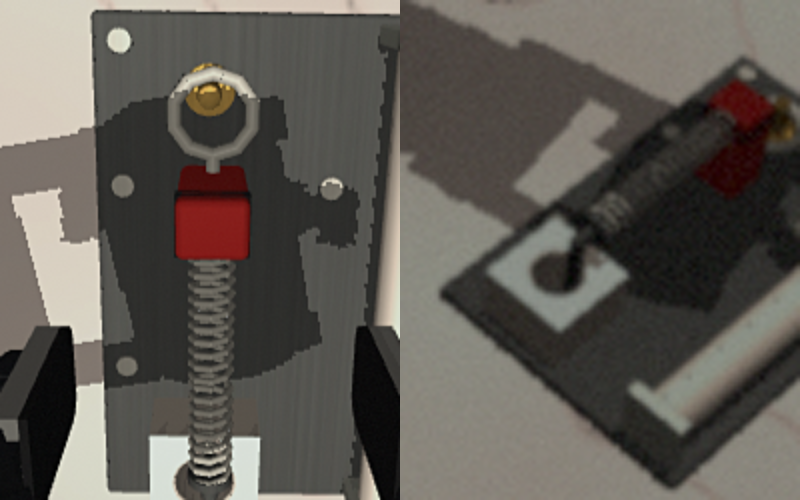

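The final view shows the ring round the post and resting against it, the spring stretched and upright, the hook in the hole, and the gripper clear.

```bash
python3 -c "
from h import *
print(robot.job_done())"
```

```text
the job is handed in; nothing more can be done
None
```

I handed the job in at about 7.8 s: the red spring is stretched between the hole and the brass post, handle standing on the plate and released, but `job_done()` returned no verdict, so I can't confirm it passed.

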